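# Put the vials, syringes and column away in their trays

## Task

Clear up after the run: stand both glass vials upright in the green tray, lay both syringes flat on the floor of the yellow tray side by side, and lay the column flat in the red tray. Syringes and column lie along the length of their tray, roughly centred along it, and everything must be wholly inside its tray. Leave the beaker and the pipette-tip box where they stand.

Things in the scene. Friction and masses are not known exactly. Their poses are not given: they have to be found in the camera images.
- vial_blue: glass sample vial with a blue screw cap and a white label, standing upright on the bench: 16 mm diameter, 38 mm tall, about 12 g. Origin at the centre of its underside, z up along its axis. Take it round its body from above. Belongs in the green tray.
- vial_white: glass sample vial with a white screw cap and a white label, standing upright on the bench: 16 mm diameter, 38 mm tall, about 12 g. Origin at the centre of its underside, z up along its axis. Take it round its body from above. Belongs in the green tray.
- syringe_blue: 10 ml syringe with a blue plunger, lying flat: 132 mm long on its own y axis (may point either way), 12 to 17 g. Barrel 17 mm diameter, axis 9 mm high, from y -66 to +28 mm; flange there 24 mm wide, 19 mm high; then the plunger rod. Origin under mid-length on its underside, z up. Grip across the barrel near y = -10 mm. Belongs in the yellow tray.
- syringe_white: 10 ml syringe with a white (clear, colourless) plunger, lying flat: 132 mm long on its own y axis (may point either way), 12 to 17 g. Barrel 17 mm diameter, axis 9 mm high, from y -66 to +28 mm; flange there 24 mm wide, 19 mm high; then the plunger rod. Origin under mid-length on its underside, z up. Grip across the barrel near y = -10 mm. Belongs in the yellow tray.
- column: packed column lying flat: whitish tube with beige hexagonal end fittings and red end plugs, 162 mm long on its own y axis; tube 15 mm diameter, axis 8 mm high, end fittings 17 mm; 80 to 170 g, balanced at its middle. Origin under mid-length on its underside, z up. Grip across the tube at the middle. Belongs in the red tray.
- tray_green: Green shallow open plastic tray, fixed to the bench, 196 mm long (own x axis) by 138 mm wide (y), inside 188 x 130 mm; floor 4 mm and rim top 12 mm above the bench. Origin at the centre of its underside, on the bench; z up. A small label holder is on the short side towards the robot. For the vials.
- tray_yellow: Yellow shallow open plastic tray, fixed to the bench, 196 mm long (own x axis) by 138 mm wide (y), inside 188 x 130 mm; floor 4 mm and rim top 12 mm above the bench. Origin at the centre of its underside, on the bench; z up. A small label holder is on the short side towards the robot. For the syringes.
- tray_red: Red shallow open plastic tray, fixed to the bench, 196 mm long (own x axis) by 138 mm wide (y), inside 188 x 130 mm; floor 4 mm and rim top 12 mm above the bench. Origin at the centre of its underside, on the bench; z up. A small label holder is on the short side towards the robot. For the column.
- beaker: clear glass beaker, 71 mm diameter, 85 mm tall, standing loose on the bench left of the trays, not to be disturbed. Origin at the centre of its underside.
- tips: blue box with a rack of white pipette tips, 84 x 120 mm (x, y), 74 mm high, standing loose on the bench at the right, not to be disturbed. Origin at the centre of its underside.
Not all that is in view belongs to the job. Leave any turquoise look-alike of the column alone.

How it is judged:
By the outcome, as a careful person would: the job done as asked, in the order asked, and still so for the second after the job is handed in, with the robot touching nothing.
It also fails if it takes over 125 s, if anything falls off the work surface, if the arm or the gripper's body presses on something with over 40 N, if the wrist force passes 120 N, or if a joint passes its speed limit or range.

## Robot

A 7-joint arm with a two-finger parallel gripper is mounted at the origin on a cart in front of the work surface, level with it; the furniture and walls round the work are solid. World frame = base frame: x ahead of the robot, y to its left, z up, the work surface at z = 0. Lengths are in mm, angles in degrees, forces in N, time in s.
With the tool pointing down it reaches from about 425 to 875 mm from the base axis. Payload 9.9 kg.
Tool frame: the origin (TCP) lies midway between the tips of the shut fingers; the grasp point (between the pads) lies 19 mm behind it; z points along the fingers, y is the line along which they close (so a half turn about z gives the same grasp; the last joint's range is limited). The gripper opens to 85 mm and grips with 20 to 120 N. Pads are 22 mm wide; open, the fingers measure 114 mm over their backs; the gripper's body (76 mm by 85 mm) begins 54 mm behind the grasp point. The pads swing forward as they close: fully open they stand 13 mm farther back than shut.
Start: joints at [63.667, 32.985, 1.427, 82.34, -0.859, 64.687, -3.237], TCP at [247.741, -627.896, 231.289] pointing down, gripper open.
Joint ranges: [-157.87, 157.87], [-19.46, 123.44], [-87.15, 90], [11.01, 140.99], [-62.26, 242.26], [9.8, 113.94], [-161.44, 161.44]. Speed limits (degrees/s): [127.2, 127.2, 172.46, 172.46, 180, 180, 180].

## Interface

Orientations are given as [roll, pitch, yaw] about the fixed x, y, z axes, in that order (R = Rz(yaw) Ry(pitch) Rx(roll)).
In Python, from workcell import robot, cams, hand_in gives the robot as it stands.
- The arm moves only by the tool arm_command, never from a script. Its argument "rows" is a list that holds one entry, the list of rows, each a list of 6 numbers: the shift along the world's x, y, z in cm, then the turn, a rotation vector about the world's x, y, z in degrees. In form: [[[x, y, z, rx, ry, rz], ...]]. A call has exactly 10 rows; each row shifts and turns the commanded pose from where the row before left it; what a row does not reach is not made up. A row lasts 1/12 s, in which the tool goes at most 41.7 mm and 7.16 degrees, less where a joint would pass 70% of its speed; a pose out of reach is approached as far as the arm can. A call is refused whole if a number of a shift passes 4.17 or a number of a turn 7.16, either way. A call with a gripper value outside its range is refused whole. "fingers" is the finger opening in cm, from 0 to 8.54, set as the call begins (left out, the last holds). The fingers move at their own pace and stop on an object; "squeeze" is the grip in N (left out, the last holds). Time passes only in rows, so rows that do not move let the fingers close, or fill a call up. It gives the time, the measured TCP pose, the force, the opening and the grip force at its end, in the units of the state.
- robot.observe(): the state, without advancing time (a new reading comes with each control period).
- cams.grab_frame(name): name is "scene" or "top"; returns a dict with "img" (420x560x3 uint8, red, green, blue), "mtx" (3x3 intrinsics, pixels), "k1" (the pictures are not rectified: a ray, as slopes to the right and down, at radius r is drawn at 1 + k1 r^2 times it, then the intrinsics apply), "T" (4x4, takes a point from camera to world coordinates). Camera axes: x right, y down, z forward; pixel columns grow to the right and rows downward; lengths in mm; the calibration is good to about 2 mm. A picture is of the moment at which its call begins. There is no depth.
- hand_in(): hands the job in; it is judged then, once.
The state is a dict: "time_s": time; "q": joint angles; "qd": joint speeds; "joint_torque": joint torques, N m; "tcp_pos": TCP position; "tool_rot": TCP orientation; "contact_force": force on the tool from outside, world axes, zero at the start; "ft_torque": the same for the moment, N m; "grip_width": opening from 0.0 (shut) to 1.0 (fully open); "grip_force": force on a finger pad.
Only numpy, scipy, OpenCV 4.12 (cv2) and the standard library are available. Lean on these libraries where they do the work, as an engineer would, in place of code of your own. Each camera call takes 0.05 s, during which the arm holds its last target. There are 200 camera calls.

## Working session

There is one attempt and no reset: what is moved stays moved. The work goes in short steps, Python scripts to look and compute and a tool call to move; the robot and the scene stay as the last step left them, time stands still between calls to the robot, and variables do not carry over. Pictures are saved under pics/ and viewed, at most 14 in all, crops included, and the job is handed in when it is done.

Besides the shell and the picture viewer there is one more tool, called after ">>>" by a JSON object that holds its "api" and its "payload". arm_command: Moves the arm, as the interface text tells. Its arguments: {"type":"object","properties":{"rows":{"type":"array","items":{"type":"array","items":{"type":"array","items":{"type":"number"}}}},"fingers":{"type":"number"},"squeeze":{"type":"number"}},"required":["rows"]}

```bash
mkdir -p pics; cat > h.py <<'E'
import numpy as np, cv2
from workcell import robot, cams, hand_in
def grab(n,save=None):
    f=cams.grab_frame(n)
    if save: cv2.imwrite('pics/'+save,cv2.cvtColor(f['img'],cv2.COLOR_RGB2BGR))
    return f
def px2w(f,uv,z):
    uv=np.array(uv,float).reshape(-1,1,2)
    n=cv2.undistortPoints(uv,f['mtx'],np.array([f['k1'],0,0,0.])).reshape(-1,2)
    d=np.c_[n,np.ones(len(n))]@f['T'][:3,:3].T; o=f['T'][:3,3]
    return o+d*((z-o[2])/d[:,2])[:,None]
def w2px(f,P):
    T=np.linalg.inv(f['T']);P=np.array(P,float).reshape(-1,3)
    return cv2.projectPoints(P,cv2.Rodrigues(T[:3,:3])[0],T[:3,3],f['mtx'],np.array([f['k1'],0,0,0.]))[0].reshape(-1,2)
E
python3 - <<'E'
from h import *
for n in('top','scene'):
    f=grab(n,n+'0.png'); print(n,f['T'].round(3).tolist(),f['mtx'].round(1).tolist(),f['k1'])
    import pickle; pickle.dump(f,open(n+'0.pkl','wb'))
print(robot.observe())
E
```

```text
top [[-0.009, -0.98, 0.199, 303.075], [-1.0, 0.009, -0.003, -71.006], [0.001, -0.199, -0.98, 1188.286], [0.0, 0.0, 0.0, 1.0]] [[419.4, 0.0, 279.6], [0.0, 419.4, 206.5], [0.0, 0.0, 1.0]] -0.004503749271525131
scene [[0.673, -0.547, 0.498, -343.032], [-0.74, -0.487, 0.465, -876.599], [-0.012, -0.681, -0.732, 1321.185], [0.0, 0.0, 0.0, 1.0]] [[485.0, 0.0, 279.0], [0.0, 485.0, 207.4], [0.0, 0.0, 1.0]] -0.1379834271046403
{'time_s': 0.1, 'q': array([63.66784122, 33.02726313,  1.42188378, 82.38040257, -0.86048451,
       64.689501  , -3.23820509]), 'qd': array([ 0.15946132, -0.06780275,  0.02044204, -0.18404649, -0.03960419,
        0.07514235,  0.03427141]), 'joint_torque': array([ 6.18900041e-03, -7.67303967e+01,  2.25792468e+00, -2.86606836e+01,
        1.58876303e-02,  8.62754096e-03,  1.21553123e-05]), 'tcp_pos': array([ 247.60196805, -627.50159705,  230.54252106]), 'tool_rot': array([-1.79913387e+02,  2.50205838e-03,  2.15326859e+01]), 'contact_force': array([ 0.66457486,  0.37022307, -0.21480845]), 'ft_torque': array([0.03967101, 0.02655897, 0.02437731]), 'grip_force': 0.0, 'grip_width': 1.0028677311255303}
```

View pics/top0.png

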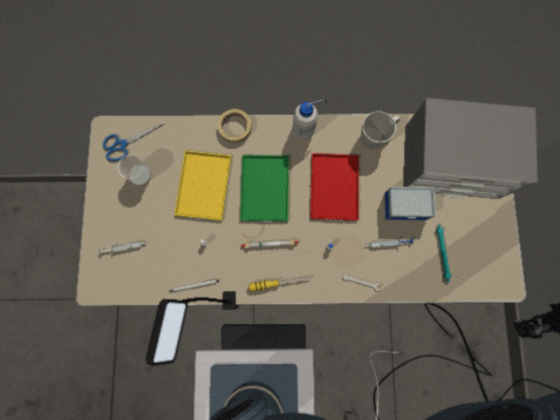

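View pics/scene0.png

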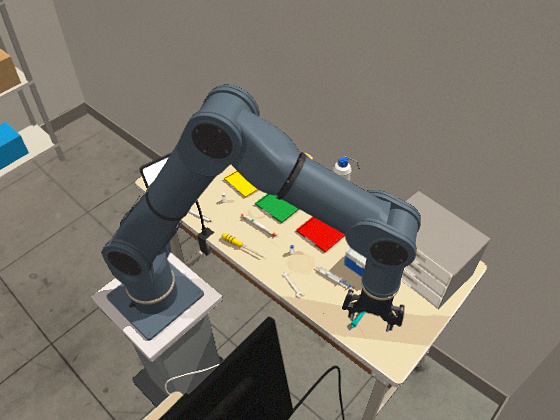

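The top view shows:
- Trays: yellow (204,186), green (265,188), red (334,187).
- Syringes: one at (122,247) with no blue, so the white one. One at (390,243) with a blue end, so the blue one.
- Vials: white at (203,243), blue at (329,247).
- Column candidates: whitish with red ends at (270,244), which fits the description. The turquoise one at (444,252) is the look-alike. The pen at (195,285) and the screwdriver are irrelevant.

I'll confirm these in one enlarged crop and measure.

```bash
python3 - <<'E'
from h import *
import pickle
f=pickle.load(open('top0.pkl','rb')); im=f['img']
bgr=cv2.cvtColor(im,cv2.COLOR_RGB2BGR)
# strip crop: two rows enlarged
def big(x0,x1,y0,y1,s): return cv2.resize(bgr[y0:y1,x0:x1],None,fx=s,fy=s,interpolation=cv2.INTER_CUBIC)
a=big(95,225,228,262,6); b=big(230,360,228,262,6); c=big(340,470,228,262,6)
cv2.imwrite('pics/crop0.png',np.vstack([a[:, :780],b[:, :780],c[:, :780]])[:600])
hsv=cv2.cvtColor(im,cv2.COLOR_RGB2HSV)
for n,lo,hi in(('yellow',(22,150,100),(35,255,255)),('green',(50,100,40),(80,255,255)),('red',(0,190,90),(6,255,255))):
    m=cv2.inRange(hsv,lo,hi)
    k=max(cv2.findContours(m,0,1)[0],key=cv2.contourArea)
    (c,s,a)=cv2.minAreaRect(k); bx=px2w(f,cv2.boxPoints((c,s,a)),12)[:,:2]
    print(n,bx.mean(0).round(1),bx.round(0).tolist())
# non-bench mask in item band
bench=np.median(im[262:272,230:250].reshape(-1,3),0);print(bench)
for n,(x0,x1,y0,y1) in dict(sw=(95,150,235,260),vw=(195,213,233,256),col=(236,304,234,254),vb=(320,338,236,256),sb=(364,416,233,253)).items():
    d=np.abs(cv2.cvtColor(im,cv2.COLOR_RGB2LAB)[y0:y1,x0:x1].astype(float)-np.median(cv2.cvtColor(im,cv2.COLOR_RGB2LAB)[y0:y1,x0:x1].reshape(-1,3),0))
    m=(d.sum(2)>28).astype(np.uint8)
    k=max(cv2.findContours(m,0,1)[0],key=cv2.contourArea)+[x0,y0]
    (c,s,a)=cv2.minAreaRect(k.astype(np.float32)); bx=cv2.boxPoints((c,s,a))
    w=px2w(f,bx,9)
    print(n,np.round(c,1),np.round(s,1),round(a,1),w[:,:2].round(0).tolist(),w.mean(0).round(1))
E
```

```text
yellow [608.5 148.1] [[520.0, 226.0], [718.0, 206.0], [696.0, 68.0], [499.0, 92.0]]
green [599.2 -29.8] [[504.0, 39.0], [699.0, 37.0], [695.0, -101.0], [500.0, -95.0]]
red [ 600.8 -232.1] [[698.0, -168.0], [697.0, -303.0], [503.0, -294.0], [505.0, -163.0]]
[162. 150. 126.]
sw [121.5 250.7] [ 7.8 48.2] 81.9 [[421.0, 440.0], [439.0, 307.0], [418.0, 303.0], [400.0, 435.0]] [419.5 371.2   9. ]
vw [201.2 249.1] [ 4.9 10.7] 26.6 [[412.0, 160.0], [439.0, 147.0], [432.0, 135.0], [405.0, 147.0]] [422.1 147.3   9. ]
col [269.1 245.9] [ 9.2 58.4] 86.2 [[438.0, 39.0], [447.0, -125.0], [421.0, -126.0], [412.0, 37.0]] [429.4 -43.6   9. ]
vb [327.8 249.2] [ 6.  14.9] 29.1 [[405.0, -191.0], [441.0, -212.0], [433.0, -227.0], [396.0, -205.0]] [ 418.7 -208.7    9. ]
sb [391.5 240.1] [16.5 48.2] 84.8 [[460.0, -320.0], [471.0, -457.0], [425.0, -458.0], [414.0, -322.0]] [ 442.6 -389.5    9. ]
```

View pics/crop0.png

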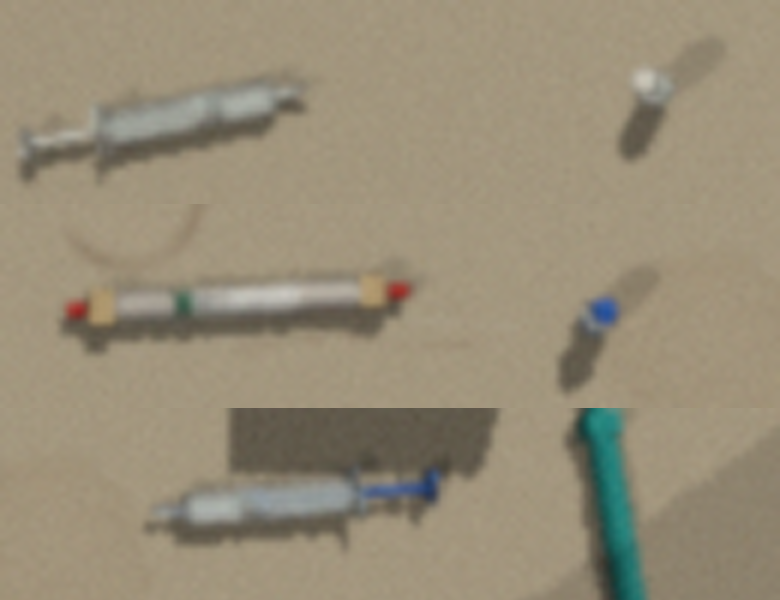

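The crop confirms all five:
- White syringe with the plunger to the left (top row).
- White-cap vial (top row, right).
- Column, whitish with beige and red ends (middle row). The turquoise look-alike is in the bottom row and I'll leave it.
- Blue-cap vial (middle row, right).
- Blue syringe with the plunger to the right (bottom row).

I'll convert the pixels to positions.

```bash
python3 - <<'E'
from h import *
import pickle
f=pickle.load(open('top0.pkl','rb')); im=f['img']
def c(x,y,x0,y0): return (x+.5)/6-.5+x0,(y+.5)/6-.5+y0
def line(n,p,q,z,r):
    P=px2w(f,[p,q],z)[:,:2]; d=P[1]-P[0]; print(n,P.round(1).tolist(),'mid',P.mean(0).round(1),'ang',np.degrees(np.arctan2(d[1],d[0])).round(1),'len',np.linalg.norm(d).round(1),'grip',(P.mean(0)+d/np.linalg.norm(d)*r).round(1))
# first point = nozzle (y-), second = plunger (y+)
line('sw',c(302,92,95,228),c(26,148,95,228),9,-10)
line('sb',c(148,518-408,340,228),c(436,488-408,340,228),9,-10)
line('col',c(65,311-204,230,228),c(411,291-204,230,228),8,0)
print('vw',px2w(f,[c(650,85,95,228)],36)[:,:2].round(1),'vb',px2w(f,[c(603,313-204,230,228)],36)[:,:2].round(1))
hsv=cv2.cvtColor(im,cv2.COLOR_RGB2HSV)
for n,lo,hi,x0,x1 in(('yellow',(22,130,80),(35,255,255),170,240),('green',(50,100,40),(80,255,255),236,296),('red',(0,180,60),(7,255,255),303,366)):
    m=cv2.inRange(hsv,lo,hi); m[:,:x0]=0;m[:,x1:]=0;m[:140]=0;m[225:]=0
    k=max(cv2.findContours(cv2.morphologyEx(m,3,np.ones((5,5))),0,1)[0],key=cv2.contourArea)
    P=px2w(f,k.reshape(-1,2),10)[:,:2].astype(np.float32)
    print(n,cv2.minAreaRect(P))
f=pickle.load(open('scene0.pkl','rb'));print(w2px(f,[[420,-208,38],[420,147,38],[430,-43,8]]).round(1).tolist())
E
```

```text
sw [[440.9, 306.5], [415.7, 434.4]] mid [428.3 370.4] ang 101.1 len 130.3 grip [430.2 360.6]
sb [[426.9, -311.6], [439.8, -448.0]] mid [ 433.3 -379.8] ang -84.6 len 136.9 grip [ 432.4 -369.9]
col [[431.5, 37.2], [439.5, -125.5]] mid [435.5 -44.2] ang -87.2 len 162.9 grip [435.5 -44.2]
vw [[439.5 138.1]] vb [[ 425.4 -212.1]]
yellow ((608.73876953125, 147.75701904296875), (138.78038024902344, 197.31710815429688), 83.0873031616211)
green ((599.760986328125, -30.4461669921875), (136.10984802246094, 194.9064483642578), 88.68132019042969)
red ((601.1351928710938, -232.34228515625), (133.16831970214844, 192.7614288330078), 87.37367248535156)
[[289.3, 246.3], [217.6, 196.1], [256.6, 225.7]]
```

>>> {"api": "arm_command", "payload": {"rows": [[[1.4, 3.5, -0.6, 0, 0, 0], [1.4, 3.5, -0.6, 0, 0, 0], [1.4, 3.5, -0.6, 0, 0, 0], [1.4, 3.5, -0.6, 0, 0, 0], [1.4, 3.5, -0.6, 0, 0, 0], [1.4, 3.5, -0.6, 0, 0, 0], [1.4, 3.5, -0.6, 0, 0, 0], [1.4, 3.5, -0.6, 0, 0, 0], [1.4, 3.5, -0.6, 0, 0, 0], [1.4, 3.5, -0.6, 0, 0, 0]]], "fingers": 5, "squeeze": 25}}

```text
time_s: 0.93
tcp_pos: [387.9, -276.1, 171.0]
tool_rot: [-180.0, 0.0, 21.5]
contact_force: [1.3, -0.0, 0.0]
grip_width: 0.586
grip_force: 0.0
```

>>> {"api": "arm_command", "payload": {"rows": [[[1.3, 2.2, 0, 0, 0, -7], [1.3, 2.2, 0, 0, 0, -7], [1.2, 2.2, 0, 0, 0, -7], [0, 0, -3.5, 0, 0, 0], [0, 0, -3.5, 0, 0, 0], [0, 0, -3.5, 0, 0, 0], [0, 0, -2.5, 0, 0, 0], [0, 0, -2.0, 0, 0, 0], [0, 0, -1.0, 0, 0, 0], [0, 0, -0.5, 0, 0, 0]]]}}

```text
time_s: 1.77
tcp_pos: [424.8, -211.4, 4.5]
tool_rot: [-179.9, 0.2, 0.5]
contact_force: [0.3, -0.5, 0.3]
grip_width: 0.585
grip_force: 0.0
```

>>> {"api": "arm_command", "payload": {"rows": [[[0, 0, 0, 0, 0, 0], [0, 0, 0, 0, 0, 0], [0, 0, 0, 0, 0, 0], [0, 0, 0, 0, 0, 0], [0, 0, 0, 0, 0, 0], [0, 0, 0, 0, 0, 0], [0, 0, 0, 0, 0, 0], [0, 0, 0, 0, 0, 0], [0, 0, 0, 0, 0, 0], [0, 0, 0, 0, 0, 0]]], "fingers": 0.5, "squeeze": 25}}

```text
time_s: 2.6
tcp_pos: [426.3, -212.1, 7.0]
tool_rot: [180.0, -0.1, 0.5]
contact_force: [-0.5, 0.7, 7.9]
grip_width: 0.174
grip_force: 26.1
```

>>> {"api": "arm_command", "payload": {"rows": [[[0, 0, 1.5, 0, 0, 0], [0, 0, 3.0, 0, 0, 0], [0, 0, 3.5, 0, 0, 0], [3.0, 2.5, 0, 0, 0, 0], [3.0, 2.5, 0, 0, 0, 0], [3.0, 2.5, 0, 0, 0, 0], [3.0, 2.5, 0, 0, 0, 0], [3.0, 2.5, 0, 0, 0, 0], [3.0, 2.5, 0, 0, 0, 0], [3.4, 2.7, 0, 0, 0, 0]]]}}

```text
time_s: 3.43
tcp_pos: [639.1, -34.7, 86.6]
tool_rot: [180.0, 0.0, 0.5]
contact_force: [0.6, -1.1, -0.2]
grip_width: 0.175
grip_force: 25.7
```

```bash
python3 - <<'E'
from h import *
f=grab('scene'); s=robot.observe(); print(s['tcp_pos'],s['contact_force'],s['grip_width'],s['grip_force'])
u,v=w2px(f,[s['tcp_pos']])[0].astype(int);print(u,v)
im=f['img'][v-70:v+50,u-80:u+80]; cv2.imwrite('pics/c1.png',cv2.resize(im[:,:,::-1],None,fx=5,fy=5,interpolation=cv2.INTER_CUBIC))
E
```

```text
[646.09592853 -25.98617215  86.68146105] [6.97637424 7.38957524 2.24597293] 0.1786680350241321 25.700762271881104
292 176
```

View pics/c1.png

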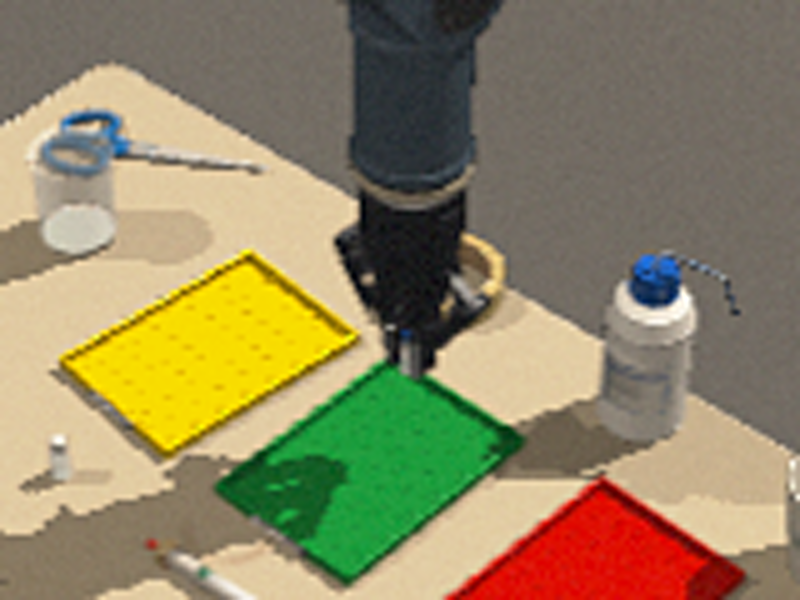

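The vial is held upright at crop (410,350), above the green tray. Lowering it now.

>>> {"api": "arm_command", "payload": {"rows": [[[0, 0, 0, 0, 0, 0], [0, 0, -2.0, 0, 0, 0], [0, 0, -2.0, 0, 0, 0], [0, 0, -1.5, 0, 0, 0], [0, 0, -1.0, 0, 0, 0], [0, 0, -0.5, 0, 0, 0], [0, 0, -0.3, 0, 0, 0], [0, 0, -0.2, 0, 0, 0], [0, 0, 0, 0, 0, 0], [0, 0, 0, 0, 0, 0]]]}}

```text
time_s: 4.32
tcp_pos: [638.8, -36.1, 12.0]
tool_rot: [180.0, -0.1, 0.5]
contact_force: [0.2, 0.2, -0.7]
grip_width: 0.177
grip_force: 25.7
```

>>> {"api": "arm_command", "payload": {"rows": [[[0, 0, 0, 0, 0, 0], [0, 0, 0, 0, 0, 0], [0, 0, 0, 0, 0, 0], [0, 0, 0, 0, 0, 0], [0, 0, 0, 0, 0, 0], [0, 0, 0.5, 0, 0, 0], [0, 0, 1.5, 0, 0, 0], [0, 0, 2.5, 0, 0, 0], [0, 0, 3.0, 0, 0, 0], [0, 0, 3.0, 0, 0, 0]]], "fingers": 5}}

```text
time_s: 5.15
tcp_pos: [637.9, -36.0, 117.4]
tool_rot: [-180.0, 0.1, 0.5]
contact_force: [0.4, -0.1, -0.6]
grip_width: 0.586
grip_force: 0.0
```

>>> {"api": "arm_command", "payload": {"rows": [[[-2.8, 2.4, 0, 0, 0, 0], [-2.8, 2.4, 0, 0, 0, 0], [-2.8, 2.4, 0, 0, 0, 0], [-2.8, 2.4, 0, 0, 0, 0], [-2.8, 2.4, 0, 0, 0, 0], [-2.8, 2.4, 0, 0, 0, 0], [-2.1, 2.0, 0, 0, 0, 0], [-1.0, 1.0, 0, 0, 0, 0], [0, 0, -2.0, 0, 0, 0], [0, 0, -2.0, 0, 0, 0]]]}}

```text
time_s: 5.98
tcp_pos: [439.6, 139.6, 77.2]
tool_rot: [-179.9, -0.2, 0.7]
contact_force: [0.3, -0.3, -0.1]
grip_width: 0.585
grip_force: 0.0
```

>>> {"api": "arm_command", "payload": {"rows": [[[0, 0, -2.0, 0, 0, 0], [0, 0, -2.0, 0, 0, 0], [0, 0, -1.5, 0, 0, 0], [0, 0, -0.8, 0, 0, 0], [0, 0, -0.5, 0, 0, 0], [0, 0, 0, 0, 0, 0], [0, 0, 0, 0, 0, 0], [0, 0, 0, 0, 0, 0], [0, 0, 0, 0, 0, 0], [0, 0, 0, 0, 0, 0]]]}}

```text
time_s: 6.82
tcp_pos: [439.7, 138.2, 8.9]
tool_rot: [-180.0, -0.1, 0.5]
contact_force: [-0.6, -0.2, 0.1]
grip_width: 0.585
grip_force: 0.0
```

>>> {"api": "arm_command", "payload": {"rows": [[[0, 0, 0, 0, 0, 0], [0, 0, 0, 0, 0, 0], [0, 0, 0, 0, 0, 0], [0, 0, 0, 0, 0, 0], [0, 0, 0, 0, 0, 0], [0, 0, 0, 0, 0, 0], [0, 0, 0, 0, 0, 0], [0, 0, 0, 0, 0, 0], [0, 0, 0, 0, 0, 0], [0, 0, 0, 0, 0, 0]]], "fingers": 0.5}}

```text
time_s: 7.65
tcp_pos: [439.5, 138.1, 8.5]
tool_rot: [-180.0, -0.0, 0.5]
contact_force: [0.2, -0.3, 5.7]
grip_width: 0.173
grip_force: 25.5
```

>>> {"api": "arm_command", "payload": {"rows": [[[0, 0, 1.5, 0, 0, 0], [0, 0, 3.0, 0, 0, 0], [0, 0, 3.5, 0, 0, 0], [1.5, -2.2, 0, 0, 0, 0], [2.1, -3.0, 0, 0, 0, 0], [2.1, -3.0, 0, 0, 0, 0], [2.1, -3.0, 0, 0, 0, 0], [2.1, -3.0, 0, 0, 0, 0], [1.5, -2.1, 0, 0, 0, 0], [0.6, -1.0, 0, 0, 0, 0]]]}}

```text
time_s: 8.48
tcp_pos: [561.2, -39.2, 88.2]
tool_rot: [179.9, -0.1, 0.3]
contact_force: [0.3, -0.8, -0.3]
grip_width: 0.175
grip_force: 25.2
```

>>> {"api": "arm_command", "payload": {"rows": [[[0, 0, 0, 0, 0, 0], [0, 0, -2.0, 0, 0, 0], [0, 0, -2.0, 0, 0, 0], [0, 0, -1.5, 0, 0, 0], [0, 0, -1.0, 0, 0, 0], [0, 0, -0.5, 0, 0, 0], [0, 0, -0.3, 0, 0, 0], [0, 0, -0.2, 0, 0, 0], [0, 0, 0, 0, 0, 0], [0, 0, 0, 0, 0, 0]]]}}

```text
time_s: 9.32
tcp_pos: [559.7, -34.9, 13.8]
tool_rot: [-180.0, -0.0, 0.5]
contact_force: [0.2, 0.6, 0.4]
grip_width: 0.172
grip_force: 25.2
```

>>> {"api": "arm_command", "payload": {"rows": [[[0, 0, 0, 0, 0, 0], [0, 0, 0, 0, 0, 0], [0, 0, 0, 0, 0, 0], [0, 0, 0, 0, 0, 0], [0, 0, 0, 0, 0, 0], [0, 0, 0.5, 0, 0, 0], [0, 0, 1.5, 0, 0, 0], [0, 0, 2.5, 0, 0, 0], [0, 0, 3.0, 0, 0, 0], [0, 0, 3.0, 0, 0, 0]]], "fingers": 5}}

```text
time_s: 10.15
tcp_pos: [558.8, -35.0, 119.4]
tool_rot: [180.0, 0.1, 0.5]
contact_force: [0.7, -0.7, 0.8]
grip_width: 0.578
grip_force: 0.0
```

>>> {"api": "arm_command", "payload": {"rows": [[[-0.87, 2.64, 0, 0, 0, 6.7], [-0.87, 2.64, 0, 0, 0, 6.7], [-0.87, 2.64, 0, 0, 0, 6.7], [-0.87, 2.64, 0, 0, 0, 6.7], [-0.87, 2.64, 0, 0, 0, 6.7], [-0.87, 2.64, 0, 0, 0, 6.7], [-0.87, 2.64, 0, 0, 0, 6.7], [-0.87, 2.64, 0, 0, 0, 6.7], [-0.87, 2.64, 0, 0, 0, 6.7], [-0.87, 2.64, 0, 0, 0, 6.7]]]}}

```text
time_s: 10.98
tcp_pos: [471.9, 230.1, 118.8]
tool_rot: [180.0, -0.0, 67.8]
contact_force: [0.3, 0.2, -0.9]
grip_width: 0.589
grip_force: 0.0
```

>>> {"api": "arm_command", "payload": {"rows": [[[-0.86, 2.63, 0, 0, 0, 6.7], [-0.86, 2.63, 0, 0, 0, 6.7], [-0.86, 2.63, 0, 0, 0, 6.7], [-0.86, 2.63, 0, 0, 0, 6.7], [-0.86, 2.63, 0, 0, 0, 6.7], [0, 0, -2.5, 0, 0, 0], [0, 0, -2.5, 0, 0, 0], [0, 0, 0, 0, 0, 0], [0, 0, 0, 0, 0, 0], [0, 0, 0, 0, 0, 0]]]}}

```text
time_s: 11.82
tcp_pos: [429.8, 360.5, 69.3]
tool_rot: [180.0, -0.0, 101.0]
contact_force: [-0.1, 1.7, 0.2]
grip_width: 0.587
grip_force: 0.0
```

```bash
python3 - <<'E'
from h import *
f=grab('scene'); s=robot.observe(); print(s['tcp_pos'],s['q'].round(0))
u,v=w2px(f,[s['tcp_pos']])[0].astype(int)
u=max(u,90);print(u,v,w2px(f,[[440.9,306.5,9],[415.7,434.4,9],[430,360.6,9]]))
t=f['img'][v-60:v+60,u-80:u+80]
g=grab('top')['img'][200:280,85:325]
cv2.imwrite('pics/c2.png',np.vstack([cv2.resize(t,(480,360),interpolation=2),cv2.resize(g,(480,160),interpolation=2)])[:,:,::-1])
E
```

```text
[430.07430182 360.78663405  69.68498744] [-31.  36. -22. 110.  20.  38. -54.]
181 162 [[194.83844133 179.12090393]
 [169.59254288 167.93062765]
 [183.93076001 174.33874441]]
```

View pics/c2.png

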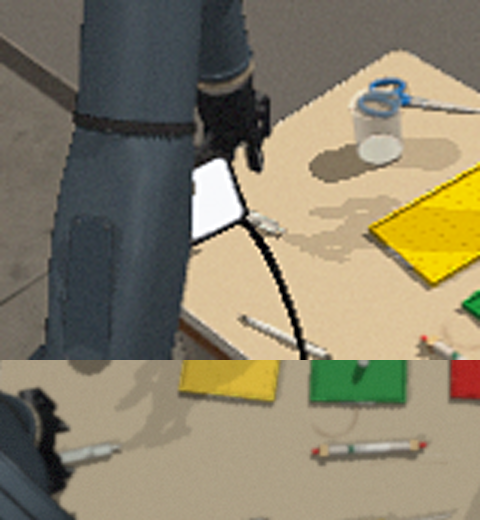

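The crop shows the gripper over the white syringe at crop (265,225), with the beaker well clear. A lamp panel on a gooseneck stands nearby at (215,200), so I'll triangulate it before descending.

```bash
python3 - <<'E'
from h import *
import pickle
F=[pickle.load(open(n+'0.pkl','rb')) for n in('top','scene')]
def tri(a,b):
    n=[cv2.undistortPoints(np.array([[p]],float),f['mtx'],np.array([f['k1'],0,0,0.])).reshape(2) for f,p in zip(F,(a,b))]
    X=cv2.triangulatePoints(*[np.linalg.inv(f['T'])[:3] for f in F],n[0],n[1]); return (X[:3]/X[3]).ravel().round(0)
t,s=F[0]['img'],F[1]['img']
for im,r in((t,(290,375,140,200)),(s,(140,250,130,215))):
    m=np.zeros(im.shape[:2],np.uint8); m[r[0]:r[1],r[2]:r[3]]=(im[r[0]:r[1],r[2]:r[3]].min(2)>185)
    k=max(cv2.findContours(m,0,1)[0],key=cv2.contourArea); print(cv2.approxPolyDP(k,6,True).reshape(-1,2).tolist())
print(tri((168,332),(158,172)), tri((228,298),(206,240)))
cv2.imwrite('pics/lamp.png',cv2.resize(s[130:260,120:260],None,fx=5,fy=4,interpolation=2)[:,:,::-1])
E
```

```text
[[183, 305], [168, 305], [155, 360], [171, 358]]
[[167, 158], [143, 169], [148, 185]]
[220. 162. 291.] [286.  76. -39.]
```

View pics/lamp.png

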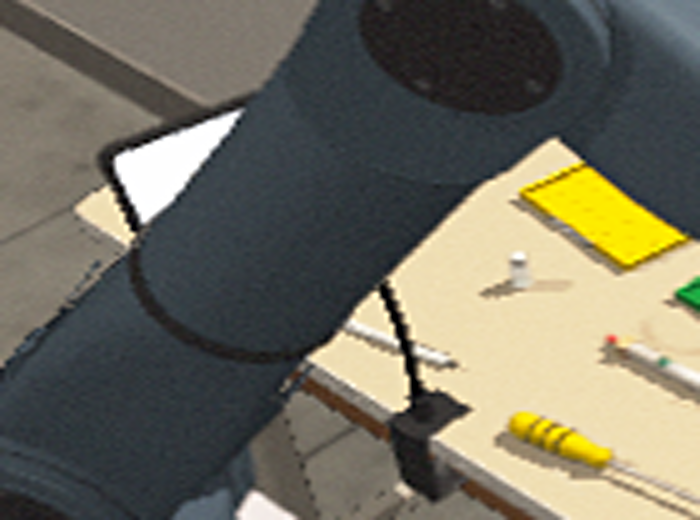

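The lamp panel, clamped at the front edge of the bench, is near (220,160,290). The forearm may pass close to it, so I'll check clearance in a side-by-side view.

```bash
python3 - <<'E'
from h import *
import pickle
F=[pickle.load(open(n+'0.pkl','rb')) for n in('top','scene')]
def tri(a,b):
    n=[cv2.undistortPoints(np.array([[p]],float),f['mtx'],np.array([f['k1'],0,0,0.])).reshape(2) for f,p in zip(F,(a,b))]
    X=cv2.triangulatePoints(*[np.linalg.inv(f['T'])[:3] for f in F],n[0],n[1]); return (X[:3]/X[3]).ravel().round(0)
for a,b in(((168,305),(174,154)),((183,305),(183,173)),((155,360),(143,168)),((171,358),(148,185))): print(tri(a,b))
t=grab('top')['img'][150:420,80:360]; s=grab('scene')['img'][60:330,60:340]
cv2.imwrite('pics/c3.png',np.hstack([cv2.resize(i,(400,386),interpolation=2) for i in(t,s)])[:,:,::-1])
print(robot.observe()['joint_torque'].round(1))
E
```

```text
[279. 150. 334.]
[280. 133. 262.]
[174. 172. 333.]
[168. 156. 275.]
[ -0.1 -68.5  -4.6 -18.5   0.    0.    0. ]
```

View pics/c3.png

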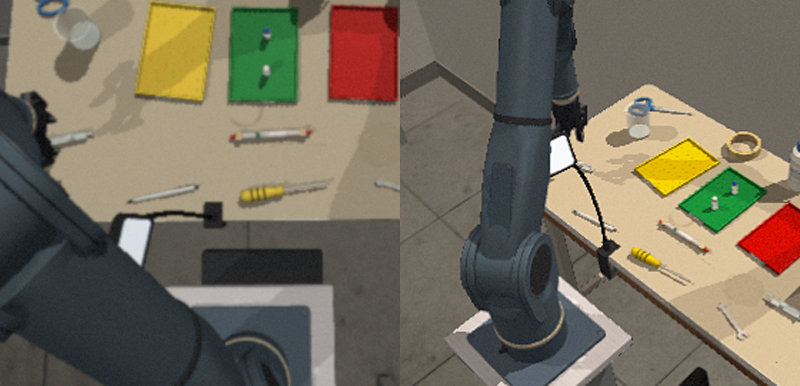

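Both vials stand in the green tray at (267,34) and (267,71). The arm goes round the lamp (panel x 168–280, y 133–172, z 262–334), and base torque is near zero, so nothing is touching. Descending.

>>> {"api": "arm_command", "payload": {"rows": [[[0, 0, -1.5, 0, 0, 0], [0, 0, -1.5, 0, 0, 0], [0, 0, -1.5, 0, 0, 0], [0, 0, -1.0, 0, 0, 0], [0, 0, -0.5, 0, 0, 0], [0, 0, -0.3, 0, 0, 0], [0, 0, -0.1, 0, 0, 0], [0, 0, 0, 0, 0, 0], [0, 0, 0, 0, 0, 0], [0, 0, 0, 0, 0, 0]]]}}

```text
time_s: 12.85
tcp_pos: [429.7, 360.8, 4.9]
tool_rot: [180.0, -0.0, 101.0]
contact_force: [0.0, 0.3, -0.3]
grip_width: 0.586
grip_force: 0.0
```

>>> {"api": "arm_command", "payload": {"rows": [[[0, 0, 0, 0, 0, 0], [0, 0, 0, 0, 0, 0], [0, 0, 0, 0, 0, 0], [0, 0, 0, 0, 0, 0], [0, 0, 0, 0, 0, 0], [0, 0, 0, 0, 0, 0], [0, 0, 0, 0, 0, 0], [0, 0, 0, 0, 0, 0], [0, 0, 0, 0, 0, 0], [0, 0, 0, 0, 0, 0]]], "fingers": 0.5}}

```text
time_s: 13.68
tcp_pos: [429.5, 360.6, 4.5]
tool_rot: [180.0, -0.0, 101.0]
contact_force: [-0.3, -1.2, 5.1]
grip_width: 0.188
grip_force: 25.8
```

>>> {"api": "arm_command", "payload": {"rows": [[[0, 0, 2.5, 0, 0, 0], [0, 0, 4.0, 0, 0, 0], [0, 0, 4.0, 0, 0, 0], [1.75, -1.7, 1.0, 0, 0, 6.55], [1.75, -1.7, 0, 0, 0, 6.55], [1.75, -1.7, 0, 0, 0, 6.55], [1.75, -1.7, 0, 0, 0, 6.55], [1.75, -1.7, 0, 0, 0, 6.55], [1.75, -1.7, 0, 0, 0, 6.55], [1.75, -1.7, 0, 0, 0, 6.55]]]}}

```text
time_s: 14.52
tcp_pos: [552.6, 240.4, 119.1]
tool_rot: [-180.0, -0.0, 147.2]
contact_force: [-0.3, 0.4, -0.7]
grip_width: 0.182
grip_force: 25.3
```

>>> {"api": "arm_command", "payload": {"rows": [[[1.75, -1.7, 0, 0, 0, 6.55], [1.75, -1.7, 0, 0, 0, 6.55], [1.75, -1.7, 0, 0, 0, 6.55], [1.75, -1.6, 0, 0, 0, 6.55], [0, 0, 0, 0, 0, 0], [0, 0, -2.0, 0, 0, 0], [0, 0, -2.5, 0, 0, 0], [0, 0, -2.0, 0, 0, 0], [0, 0, -1.0, 0, 0, 0], [0, 0, 0, 0, 0, 0]]]}}

```text
time_s: 15.35
tcp_pos: [620.4, 173.9, 41.8]
tool_rot: [-179.9, -0.2, 173.1]
contact_force: [0.2, 0.4, 0.8]
grip_width: 0.184
grip_force: 25.3
```

```bash
python3 - <<'E'
from h import *
s=robot.observe(); print(s['tcp_pos'],s['tool_rot'],s['grip_width'])
t=grab('top')['img'][130:260,80:280]; s=grab('scene')['img'][90:220,150:350]
cv2.imwrite('pics/c4.png',np.hstack([cv2.resize(i,(400,260),interpolation=2) for i in(t,s)])[:,:,::-1])
E
```

```text
[620.37945034 173.85166468  41.77385643] [-179.89183692   -0.21449316  173.07640843] 0.18383105042299847
```

View pics/c4.png

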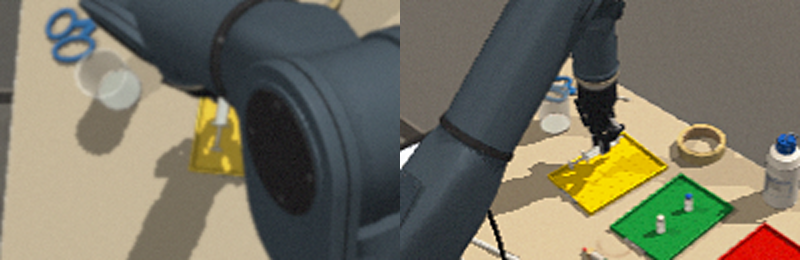

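The white syringe is held level over the yellow tray at left-panel crop (218,125). Lowering and releasing.

>>> {"api": "arm_command", "payload": {"rows": [[[0, 0, -1.0, 0, 0, 0], [0, 0, -1.0, 0, 0, 0], [0, 0, -0.8, 0, 0, 0], [0, 0, -0.4, 0, 0, 0], [0, 0, -0.3, 0, 0, 0], [0, 0, 0, 0, 0, 0], [0, 0, 0, 0, 0, 0], [0, 0, 0, 0, 0, 0], [0, 0, 0, 0, 0, 0], [0, 0, 0, 0, 0, 0]]]}}

```text
time_s: 16.28
tcp_pos: [622.0, 174.5, 9.4]
tool_rot: [180.0, 0.0, 173.1]
contact_force: [-0.7, -0.4, 0.2]
grip_width: 0.185
grip_force: 25.3
```

>>> {"api": "arm_command", "payload": {"rows": [[[0, 0, 0, 0, 0, 0], [0, 0, 0, 0, 0, 0], [0, 0, 0, 0, 0, 0], [0, 0, 0, 0, 0, 0], [0, 0, 0.5, 0, 0, 0], [0, 0, 1.5, 0, 0, 0], [0, 0, 2.5, 0, 0, 0], [0, 0, 3.0, 0, 0, 0], [0, 0, 3.5, 0, 0, 0], [0, 0, 0, 0, 0, 0]]], "fingers": 3.5}}

```text
time_s: 17.12
tcp_pos: [624.6, 176.9, 127.3]
tool_rot: [179.7, 0.5, 173.1]
contact_force: [0.9, 1.2, 0.8]
grip_width: 0.413
grip_force: 0.0
```

>>> {"api": "arm_command", "payload": {"rows": [[[-1.2, -3.4, 0, 0, 0, -5.0], [-1.2, -3.4, 0, 0, 0, -5.0], [-1.2, -3.4, 0, 0, 0, -5.0], [-1.2, -3.4, 0, 0, 0, -5.0], [-1.2, -3.4, 0, 0, 0, -5.0], [-1.2, -3.4, 0, 0, 0, -5.0], [-1.2, -3.4, 0, 0, 0, -5.0], [-1.2, -3.4, 0, 0, 0, -5.0], [-1.2, -3.4, 0, 0, 0, -5.0], [-1.2, -3.4, 0, 0, 0, -5.0]]], "fingers": 5}}

```text
time_s: 17.95
tcp_pos: [501.5, -166.9, 120.6]
tool_rot: [179.9, 0.1, 122.9]
contact_force: [0.3, 0.2, 0.6]
grip_width: 0.588
grip_force: 0.0
```

>>> {"api": "arm_command", "payload": {"rows": [[[-1.2, -3.4, 0, 0, 0, -5.0], [-1.2, -3.4, 0, 0, 0, -5.0], [-1.2, -3.4, 0, 0, 0, -5.0], [-1.2, -3.4, 0, 0, 0, -5.0], [-1.2, -3.4, 0, 0, 0, -5.0], [-1.0, -3.4, 0, 0, 0, -2.7], [0, 0, 0, 0, 0, 0], [0, 0, -2.5, 0, 0, 0], [0, 0, -2.5, 0, 0, 0], [0, 0, 0, 0, 0, 0]]]}}

```text
time_s: 18.78
tcp_pos: [430.3, -368.2, 66.8]
tool_rot: [-179.8, -0.2, 95.4]
contact_force: [-0.9, 0.2, -0.0]
grip_width: 0.586
grip_force: 0.0
```

```bash
python3 - <<'E'
from h import *
s=robot.observe(); print(s['tcp_pos'],s['tool_rot'],s['q'].round(0))
t=grab('top')['img'][130:270,140:460]; g=grab('scene');u,v=w2px(g,[s['tcp_pos']])[0].astype(int);print(u,v)
i=g['img'][v-70:v+70,u-80:u+80]
cv2.imwrite('pics/c5.png',np.hstack([cv2.resize(t,(480,210),interpolation=2),cv2.resize(i,(240,210),interpolation=2)])[:,:,::-1])
E
```

```text
[ 430.31556336 -368.21416844   66.78372757] [-179.82977179   -0.19088907   95.40613597] [ 51.  37. -23. 109.  22.  39.  20.]
329 264
```

View pics/c5.png

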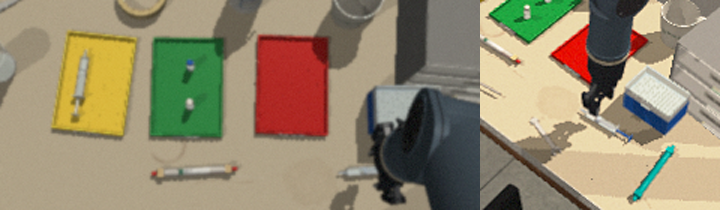

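The white syringe lies in the yellow tray at left-panel crop (80,85). Both vials stand, and the gripper is over the blue syringe clear of the tips box. Descending and gripping.

>>> {"api": "arm_command", "payload": {"rows": [[[0, 0, -1.5, 0, 0, 0], [0, 0, -1.5, 0, 0, 0], [0, 0, -1.5, 0, 0, 0], [0, 0, -1.0, 0, 0, 0], [0, 0, -0.6, 0, 0, 0], [0, 0, -0.3, 0, 0, 0], [0, 0, -0.1, 0, 0, 0], [0, 0, 0, 0, 0, 0], [0, 0, 0, 0, 0, 0], [0, 0, 0, 0, 0, 0]]]}}

```text
time_s: 19.72
tcp_pos: [432.2, -369.7, 4.9]
tool_rot: [180.0, 0.0, 95.4]
contact_force: [-0.3, -0.3, -0.4]
grip_width: 0.585
grip_force: 0.0
```

>>> {"api": "arm_command", "payload": {"rows": [[[0, 0, 0, 0, 0, 0], [0, 0, 0, 0, 0, 0], [0, 0, 0, 0, 0, 0], [0, 0, 0, 0, 0, 0], [0, 0, 0, 0, 0, 0], [0, 0, 0, 0, 0, 0], [0, 0, 0, 0, 0, 0], [0, 0, 0, 0, 0, 0], [0, 0, 0, 0, 0, 0], [0, 0, 0, 0, 0, 0]]], "fingers": 0.5}}

```text
time_s: 20.55
tcp_pos: [431.9, -369.6, 4.5]
tool_rot: [180.0, 0.0, 95.4]
contact_force: [-0.2, -0.3, 5.3]
grip_width: 0.188
grip_force: 25.8
```

>>> {"api": "arm_command", "payload": {"rows": [[[0, 0, 2.5, 0, 0, 0], [0, 0, 4.0, 0, 0, 0], [0, 0, 4.0, 0, 0, 0], [1.0, 3.0, 1.0, 0, 0, 4.8], [1.0, 3.0, 0, 0, 0, 4.8], [1.0, 3.0, 0, 0, 0, 4.8], [1.0, 3.0, 0, 0, 0, 4.8], [1.0, 3.0, 0, 0, 0, 4.8], [1.0, 3.0, 0, 0, 0, 4.8], [1.0, 3.0, 0, 0, 0, 4.8]]]}}

```text
time_s: 21.38
tcp_pos: [502.0, -158.1, 119.2]
tool_rot: [-180.0, -0.0, 129.2]
contact_force: [0.6, 0.3, 0.6]
grip_width: 0.182
grip_force: 25.3
```

>>> {"api": "arm_command", "payload": {"rows": [[[1.0, 3.0, 0, 0, 0, 4.8], [1.0, 3.0, 0, 0, 0, 4.8], [1.0, 3.0, 0, 0, 0, 4.8], [1.0, 3.0, 0, 0, 0, 4.8], [1.0, 3.0, 0, 0, 0, 4.8], [1.0, 3.0, 0, 0, 0, 4.8], [1.0, 3.0, 0, 0, 0, 4.8], [1.0, 3.0, 0, 0, 0, 4.8], [1.3, 4.0, 0, 0, 0, 5.7], [0, 0, 0, 0, 0, 0]]]}}

```text
time_s: 22.22
tcp_pos: [595.7, 129.8, 119.9]
tool_rot: [179.6, 0.1, 173.9]
contact_force: [-0.4, 0.9, 1.2]
grip_width: 0.185
grip_force: 25.3
```

>>> {"api": "arm_command", "payload": {"rows": [[[0, 0, -2.0, 0, 0, 0], [0, 0, -2.5, 0, 0, 0], [0, 0, -2.0, 0, 0, 0], [0, 0, -1.0, 0, 0, 0], [0, 0, -1.0, 0, 0, 0], [0, 0, 0, 0, 0, 0], [0, 0, 0, 0, 0, 0], [0, 0, 0, 0, 0, 0], [0, 0, 0, 0, 0, 0], [0, 0, 0, 0, 0, 0]]]}}

```text
time_s: 23.05
tcp_pos: [595.3, 120.2, 35.2]
tool_rot: [180.0, 0.1, 173.1]
contact_force: [1.1, -0.6, -0.0]
grip_width: 0.186
grip_force: 25.3
```

>>> {"api": "arm_command", "payload": {"rows": [[[0, 0, -1.0, 0, 0, 0], [0, 0, -0.8, 0, 0, 0], [0, 0, -0.4, 0, 0, 0], [0, 0, -0.3, 0, 0, 0], [0, 0, 0, 0, 0, 0], [0, 0, 0, 0, 0, 0], [0, 0, 0, 0, 0, 0], [0, 0, 0, 0, 0, 0], [0, 0, 0, 0, 0, 0], [0, 0, 0, 0, 0, 0]]]}}

```text
time_s: 23.88
tcp_pos: [594.8, 120.1, 9.3]
tool_rot: [180.0, 0.0, 173.1]
contact_force: [0.9, -0.7, 0.4]
grip_width: 0.187
grip_force: 25.3
```

>>> {"api": "arm_command", "payload": {"rows": [[[0, 0, 0, 0, 0, 0], [0, 0, 0, 0, 0, 0], [0, 0, 0, 0, 0, 0], [0, 0, 0, 0, 0, 0], [0, 0, 0.5, 0, 0, 0], [0, 0, 1.5, 0, 0, 0], [0, 0, 2.5, 0, 0, 0], [0, 0, 3.0, 0, 0, 0], [0, 0, 3.5, 0, 0, 0], [0, 0, 0, 0, 0, 0]]], "fingers": 3.5}}

```text
time_s: 24.72
tcp_pos: [597.4, 122.0, 125.8]
tool_rot: [179.8, 0.4, 173.1]
contact_force: [-0.0, 1.4, -0.7]
grip_width: 0.408
grip_force: 0.0
```

>>> {"api": "arm_command", "payload": {"rows": [[[-1.33, -1.37, 0, 0, 0, -6.7], [-1.33, -1.37, 0, 0, 0, -6.7], [-1.33, -1.37, 0, 0, 0, -6.7], [-1.33, -1.37, 0, 0, 0, -6.7], [-1.33, -1.37, 0, 0, 0, -6.7], [-1.33, -1.37, 0, 0, 0, -6.7], [-1.33, -1.37, 0, 0, 0, -6.7], [-1.33, -1.37, 0, 0, 0, -6.7], [-1.33, -1.37, 0, 0, 0, -6.7], [-1.33, -1.37, 0, 0, 0, -6.7]]], "fingers": 5}}

```text
time_s: 25.55
tcp_pos: [461.2, -17.3, 119.7]
tool_rot: [180.0, 0.0, 105.8]
contact_force: [-0.1, 0.2, -0.0]
grip_width: 0.585
grip_force: 0.0
```

>>> {"api": "arm_command", "payload": {"rows": [[[-1.33, -1.37, 0, 0, 0, -6.7], [-1.33, -1.37, 0, 0, 0, -6.6], [0, 0, -2.0, 0, 0, 0], [0, 0, -2.5, 0, 0, 0], [0, 0, -2.5, 0, 0, 0], [0, 0, -2.0, 0, 0, 0], [0, 0, -1.5, 0, 0, 0], [0, 0, -0.6, 0, 0, 0], [0, 0, -0.4, 0, 0, 0], [0, 0, 0, 0, 0, 0]]]}}

```text
time_s: 26.38
tcp_pos: [435.2, -44.0, 4.2]
tool_rot: [-180.0, -0.0, 92.8]
contact_force: [0.5, 0.7, 0.9]
grip_width: 0.588
grip_force: 0.0
```

>>> {"api": "arm_command", "payload": {"rows": [[[0, 0, 0, 0, 0, 0], [0, 0, 0, 0, 0, 0], [0, 0, 0, 0, 0, 0], [0, 0, 0, 0, 0, 0], [0, 0, 0, 0, 0, 0], [0, 0, 0, 0, 0, 0], [0, 0, 0, 0, 0, 0], [0, 0, 0, 0, 0, 0], [0, 0, 0, 0, 0, 0], [0, 0, 0, 0, 0, 0]]], "fingers": 0.5, "squeeze": 60}}

```text
time_s: 27.22
tcp_pos: [435.7, -44.3, 5.3]
tool_rot: [179.9, 0.0, 92.8]
contact_force: [-0.8, -0.7, 8.3]
grip_width: 0.143
grip_force: 58.6
```

>>> {"api": "arm_command", "payload": {"rows": [[[0, 0, 1.0, 0, 0, 0], [0, 0, 3.0, 0, 0, 0], [0, 0, 4.0, 0, 0, 0], [1.27, -1.45, 1.0, 0, 0, 6.5], [1.27, -1.45, 0, 0, 0, 6.5], [1.27, -1.45, 0, 0, 0, 6.5], [1.27, -1.45, 0, 0, 0, 6.5], [1.27, -1.45, 0, 0, 0, 6.5], [1.27, -1.45, 0, 0, 0, 6.5], [1.27, -1.45, 0, 0, 0, 6.5]]]}}

```text
time_s: 28.05
tcp_pos: [524.4, -147.0, 94.9]
tool_rot: [-180.0, 0.0, 138.6]
contact_force: [0.0, -0.1, -1.4]
grip_width: 0.151
grip_force: 59.1
```

>>> {"api": "arm_command", "payload": {"rows": [[[1.27, -1.45, 0, 0, 0, 6.5], [1.27, -1.45, 0, 0, 0, 6.5], [1.27, -1.45, 0, 0, 0, 6.5], [1.27, -1.45, 0, 0, 0, 6.5], [1.27, -1.45, 0, 0, 0, 6.5], [1.27, -1.45, 0, 0, 0, 6.6], [0, 0, -1.5, 0, 0, 0], [0, 0, -2.0, 0, 0, 0], [0, 0, -1.5, 0, 0, 0], [0, 0, 0, 0, 0, 0]]]}}

```text
time_s: 28.88
tcp_pos: [597.7, -232.6, 41.1]
tool_rot: [180.0, -0.3, 177.3]
contact_force: [-1.0, -1.2, -1.0]
grip_width: 0.141
grip_force: 59.0
```

```bash
python3 - <<'E'
from h import *
s=robot.observe(); print(s['tcp_pos'],s['tool_rot'],s['q'].round(0))
t=grab('top')['img'][130:270,140:460]; g=grab('scene');u,v=w2px(g,[s['tcp_pos']])[0].astype(int)
i=g['img'][v-70:v+70,u-80:u+80]
cv2.imwrite('pics/c6.png',np.hstack([cv2.resize(t,(480,210),interpolation=2),cv2.resize(i,(320,210),interpolation=2)])[:,:,::-1])
E
```

```text
[ 597.72715444 -232.58719438   41.06987296] [179.95446803  -0.29238    177.33841375] [ 43.  48. -45.  97.  42.  53.  68.]
```

View pics/c6.png

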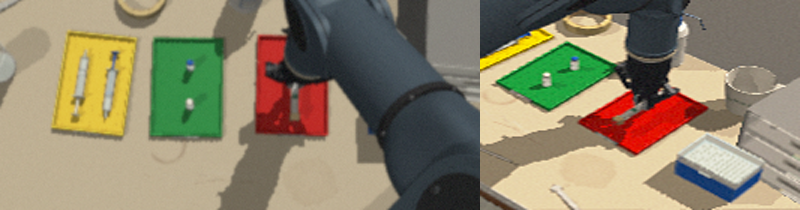

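Both syringes lie side by side in the yellow tray at left-panel crop (80,85) and (112,85). The column is held over the red tray at (293,100). Lowering and releasing it.

>>> {"api": "arm_command", "payload": {"rows": [[[0, 0, -1.0, 0, 0, 0], [0, 0, -1.0, 0, 0, 0], [0, 0, -0.7, 0, 0, 0], [0, 0, -0.4, 0, 0, 0], [0, 0, -0.3, 0, 0, 0], [0, 0, 0, 0, 0, 0], [0, 0, 0, 0, 0, 0], [0, 0, 0, 0, 0, 0], [0, 0, 0, 0, 0, 0], [0, 0, 0, 0, 0, 0]]]}}

```text
time_s: 29.82
tcp_pos: [600.4, -232.8, 10.5]
tool_rot: [-180.0, 0.0, 177.4]
contact_force: [-0.7, -0.3, -0.7]
grip_width: 0.142
grip_force: 59.2
```

>>> {"api": "arm_command", "payload": {"rows": [[[0, 0, 0, 0, 0, 0], [0, 0, 0, 0, 0, 0], [0, 0, 0, 0, 0, 0], [0, 0, 0, 0, 0, 0], [0, 0, 0.5, 0, 0, 0], [0, 0, 1.5, 0, 0, 0], [0, 0, 2.5, 0, 0, 0], [0, 0, 3.5, 0, 0, 0], [0, 0, 3.5, 0, 0, 0], [0, 0, 3.0, 0, 0, 0]]], "fingers": 3.5}}

```text
time_s: 30.65
tcp_pos: [600.6, -232.2, 159.0]
tool_rot: [180.0, 0.1, 177.4]
contact_force: [1.0, -1.1, -0.2]
grip_width: 0.405
grip_force: 0.0
```

>>> {"api": "arm_command", "payload": {"rows": [[[-2.0, -2.0, 0, 0, 0, -6], [-2.0, -3.0, 0, 0, 0, -6], [-2.0, -3.0, 0, 0, 0, -6], [-2.0, -3.0, 0, 0, 0, -6], [-2.0, -3.0, 0, 0, 0, -6], [-2.0, -3.0, 0, 0, 0, -6], [-2.0, -3.0, 0, 0, 0, 0], [-2.0, -3.0, 0, 0, 0, 0], [0, 0, 0, 0, 0, 0], [0, 0, 0, 0, 0, 0]]]}}

```text
time_s: 31.48
tcp_pos: [438.3, -465.1, 156.2]
tool_rot: [-180.0, 0.0, 141.1]
contact_force: [0.6, -0.6, 0.1]
grip_width: 0.406
grip_force: 0.0
```

```bash
python3 - <<'E'
from h import *
s=robot.observe(); print(s['tcp_pos'],s['contact_force'])
t=grab('top')['img'][130:270,100:420]
cv2.imwrite('pics/c7.png',cv2.resize(t,(800,350),interpolation=2)[:,:,::-1])
E
```

```text
[ 438.3272782  -465.05238771  156.20853605] [ 0.56627904 -0.63165205  0.10963848]
```

View pics/c7.png

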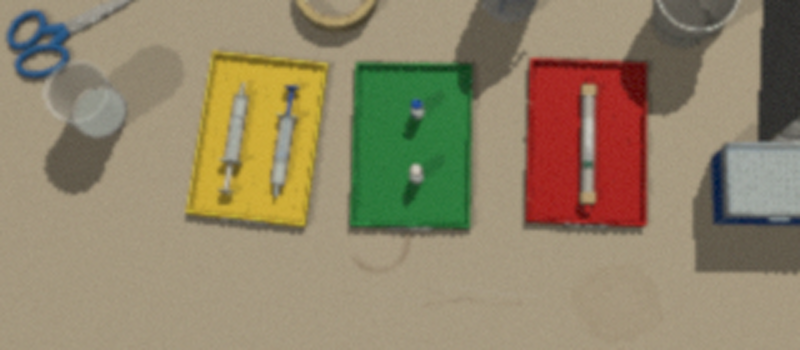

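Everything is in place: the syringes lie side by side in yellow at crop (233,143) and (285,143). The vials stand in green at (416,108) and (416,175), and the column is centred in red at (588,145). The beaker and tips box haven't moved. Handing in.

```bash
python3 -c "
from h import *
print(hand_in())"
```

```text
the job is handed in; nothing more can be done
None
```

I handed the job in at about 31.5 s, and the last picture shows both vials standing in the green tray, both syringes side by side in the yellow tray, and the column centred in the red tray, with the beaker and tip box where they stood.

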